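# Close, line up and scan the packed tins

### The arm

A 7-joint arm with a two-finger parallel gripper is mounted at the origin on the work surface. World frame = base frame: x ahead of the robot, y to its left, z up, the work surface at z = 0. Lengths are in m, angles in rad, forces in N, time in s.
With the tool pointing down it reaches from about 0.425 to 0.875 m from the base axis. Payload 9.9 kg.
Tool frame: the origin (TCP) lies between the finger pads; the fingertips stand 17 mm ahead of it and the grasp point (between the pads) lies 2 mm behind it (manip.tips_ahead is the distance from the TCP to the fingertips, in m); z points along the fingers, y is the line along which they close (so a half turn about z gives the same grasp; the last joint's range is limited). The gripper opens to 85 mm and grips with 20 to 120 N. Pads are 22 mm wide; open, the fingers measure 114 mm over their backs; the gripper's body (76 mm by 85 mm) begins 54 mm behind the grasp point. The pads swing forward as they close: fully open they stand 13 mm farther back than shut.
Start: joints at [1.229, 0.576, 0.025, 1.437, -0.015, 1.129, -0.057], TCP at [0.172, -0.653, 0.248] pointing down, gripper open.
Joint ranges: [-2.76, 2.76], [-0.34, 2.15], [-1.52, 1.57], [0.19, 2.46], [-1.09, 4.23], [0.17, 1.99], [-2.82, 2.82]. Speed limits (rad/s): [2.22, 2.22, 3.01, 3.01, 3.14, 3.14, 3.14].

### API

Orientations are given as a unit quaternion [x, y, z, w].
In Python, from workcell import manip, claw, kin, cams, order, get_t, get_qpos, get_dq, get_effort, get_position, get_tcp_rot, get_wrist_force, get_ft_torque, get_finger_gap, get_gripper_force gives the robot as it stands. Calls block until the motion is done:
- manip.move_pose(position, orientation): joint-space move of the TCP to a pose.
- manip.movel(position, rotation=None, max_speed=0.15): straight line of the TCP; rotation=None keeps the orientation; max_speed is the mean speed in m/s.
- manip.movej(angles): joint-space move.
- claw.command_gripper(opening, strength=None): finger opening in m; strength is the grip in N (None keeps the last); returns when the fingers have stopped.
- manip.hold(seconds).
- kin.inverse_kinematics(position, orientation): joint angles nearest the present ones, or None.
- cams.grab_frame(name): name is "scene" or "side" or "wrist"; returns a dict with "frame" (420x560x3 uint8, red, green, blue), "z_map" (420x560 float32, m along the optical axis (not along the pixel's ray), 0 where there is no reading), "mtx" (3x3 intrinsics, pixels), "k1" (the pictures are not rectified: a ray, as slopes to the right and down, at radius r is drawn at 1 + k1 r^2 times it, then the intrinsics apply), "R" (3x3) and "t" (3): a world point X has camera coordinates R X + t. Camera axes: x right, y down, z forward; pixel columns grow to the right and rows downward; lengths in m; the calibration is good to about 2 mm. A picture is of the moment at which its call begins.
A pose or a line that the arm cannot do raises manip.PlanningError and nothing moves.
- order.job_done(): hands the job in; it is judged then, once.
Trained networks look in a picture, given as the dict that the camera call returned (one of the last four; its "shot" number tells which), for a name from the list of things; names that differ only in an ending like _2 or _b are one class to them, and where a whole thing is asked for, a point or a joint stands for the part that bears it (a point fixed in the world has none). Each returns a list of dicts, best first, with "confidence" (0 to 1); they miss things now and then, are a little off and sometimes report something else, mostly with a low value. They report only what shows in the picture. A call takes as long as a camera call. They do not tell look-alikes from the thing itself.
- cams.recognise(picture, target): "box" ([left, top, right, bottom] in pixels, round what is visible of it).
- cams.trace(picture, target): "region" (420x560 bool, what is visible of it) and "box" ([left, top, right, bottom] in pixels, round what is visible of it).
Readings, each from a call of its own:
- get_t(): time.
- get_qpos(): joint angles.
- get_dq(): joint speeds.
- get_effort(): joint torques, N m.
- get_position(): TCP position.
- get_tcp_rot(): TCP orientation.
- get_wrist_force(): force on the tool from outside, world axes, zero at the start.
- get_ft_torque(): the same for the moment, N m.
- get_finger_gap(): finger opening in m.
- get_gripper_force(): force on a finger pad.
Only numpy, scipy, OpenCV 4.12 (cv2) and the standard library are available. Lean on these libraries where they do the work, as an engineer would, in place of code of your own. Each camera call takes 0.05 s, during which the arm holds its last target. There are 200 camera calls.

### The job

Stand every tin upright on a pad of the scan station, one tin to a pad, with its bar label turned squarely to the scanner, and close each with a lid that sits fully seated and level. When all the tins stand there closed, press the scan button fully down; lay any lids left over in the cardboard tray. Leave the other things on the table where they are.

Things in the scene. Friction and masses are not known exactly. Their poses are not given: they have to be found in the camera images.
- tin_a: open round metal tin, outer diameter 60 mm, 76 mm high, wall 2.5 mm, inner diameter 55 mm, packed with goods up to 56 mm; one of up to three alike (may be absent). Origin: centre of its underside; z up along its axis; its own +x axis points to the side that bears the white paper label with the black bars. A black stripe on the goods inside runs from the middle towards the label side.
- label_a (a point): middle of the bar label on the outside wall of tin_a, 30 mm from its axis, 38 mm above its underside
- tin_b: open round metal tin, outer diameter 60 mm, 76 mm high, wall 2.5 mm, inner diameter 55 mm, packed with goods up to 56 mm; one of up to three alike (may be absent). Origin: centre of its underside; z up along its axis; its own +x axis points to the side that bears the white paper label with the black bars. A black stripe on the goods inside runs from the middle towards the label side.
- label_b (a point): middle of the bar label on the outside wall of tin_b, 30 mm from its axis, 38 mm above its underside
- tin_c: open round metal tin, outer diameter 60 mm, 76 mm high, wall 2.5 mm, inner diameter 55 mm, packed with goods up to 56 mm; one of up to three alike (may be absent). Origin: centre of its underside; z up along its axis; its own +x axis points to the side that bears the white paper label with the black bars. A black stripe on the goods inside runs from the middle towards the label side.
- label_c (a point): middle of the bar label on the outside wall of tin_c, 30 mm from its axis, 38 mm above its underside
- lid_0: loose plug lid, one of four alike that fit any tin: a plug below (diameter 51 mm, 8 mm deep, chamfered foot), a flange (diameter 58 mm, 4 mm thick) that rests on the tin's rim, and a round knob on top (diameter 24 mm, 20 mm tall); 32 mm high in all. Origin: centre of the plug's underside (on the table: z = 0; seated on a tin that stands on the table: z = 68 mm); z points up through the knob
- lid_1: loose plug lid, one of four alike that fit any tin: a plug below (diameter 51 mm, 8 mm deep, chamfered foot), a flange (diameter 58 mm, 4 mm thick) that rests on the tin's rim, and a round knob on top (diameter 24 mm, 20 mm tall); 32 mm high in all. Origin: centre of the plug's underside (on the table: z = 0; seated on a tin that stands on the table: z = 68 mm); z points up through the knob
- lid_2: loose plug lid, one of four alike that fit any tin: a plug below (diameter 51 mm, 8 mm deep, chamfered foot), a flange (diameter 58 mm, 4 mm thick) that rests on the tin's rim, and a round knob on top (diameter 24 mm, 20 mm tall); 32 mm high in all. Origin: centre of the plug's underside (on the table: z = 0; seated on a tin that stands on the table: z = 68 mm); z points up through the knob
- lid_3: loose plug lid, one of four alike that fit any tin: a plug below (diameter 51 mm, 8 mm deep, chamfered foot), a flange (diameter 58 mm, 4 mm thick) that rests on the tin's rim, and a round knob on top (diameter 24 mm, 20 mm tall); 32 mm high in all. Origin: centre of the plug's underside (on the table: z = 0; seated on a tin that stands on the table: z = 68 mm); z points up through the knob
- station: fixed scan station, may stand turned a little. Origin: on the table at the middle one of the three pads; its +x axis points from the pads to the scanner, y along the row of pads. The grey scanner block, 360 mm long (y), 70 mm deep, 85 mm high, stands behind the pads, its face with the three black windows 75 mm from the pad centres. The pads are flat prints, flush with the table
- pad0 (a point): centre of round white pad 0 (66 mm wide, black edge) on the table, pads 115 mm apart; z = 0; axes as the station's
- pad1 (a point): centre of round white pad 1 (66 mm wide, black edge) on the table, pads 115 mm apart; z = 0; axes as the station's
- pad2 (a point): centre of round white pad 2 (66 mm wide, black edge) on the table, pads 115 mm apart; z = 0; axes as the station's
- scan_button (a joint): travel of the scan button: 0 up, 0.006 m fully pressed (about 5 N), springs back
- scan_button_top (a point): centre of the top of the round scan button (36 mm wide), pressed downwards; it is on a 65 mm high, 64 mm square pedestal beside the +y end of the scanner block
- lid_tray: fixed open cardboard tray for spare lids, 140 mm (its x) by 160 mm (its y), 40 mm high, wall 4 mm; origin: centre of its underside
- cutter: yellow box cutter, 112 mm long, 14 mm high, lying flat; a bystander, to be left where it is; origin: centre of its underside
- tape_roll: roll of clear tape lying flat, diameter 96 mm, 48 mm high; a bystander, to be left where it is; origin: centre of its underside
- small_carton: closed small carton 120 x 160 x 90 mm; a bystander, to be left where it is; origin: centre of its underside
- card_pack: pack of cards 100 x 70 x 35 mm; a bystander, to be left where it is; origin: centre of its underside
- foam_block: white foam block 90 x 130 x 50 mm; a bystander, to be left where it is; origin: centre of its underside
- glue_bottle: glue bottle, diameter 56 mm, 130 mm high; a bystander, to be left where it is; origin: centre of its underside
Not all that is in view belongs to the job. Leave any blue, green or orange look-alike of the tin_b alone.

How it is judged:
On the way, in this order (a step that is already met when the one before it is completed fails the run):
1. all tins stand on pads, labels to the scanner, each closed with a seated lid ((horizontal distance between tin_a and pad0 below 0.016 m or horizontal distance between tin_a and pad1 below 0.016 m or horizontal distance between tin_a and pad2 below 0.016 m) and angle between each of tin_a, tin_b, tin_c's own z axis and vertical below 0.06 rad and height (world z) of each of tin_a, tin_b, tin_c below 0.006 m and angle between the x axis of each of tin_a, tin_b, tin_c and the x axis of station, either way round below 0.3 rad and x of each of label_a, label_b, label_c in the frame of station above 0.008 m and (horizontal distance between tin_b and pad0 below 0.016 m or horizontal distance between tin_b and pad1 below 0.016 m or horizontal distance between tin_b and pad2 below 0.016 m) and (horizontal distance between tin_c and pad0 below 0.016 m or horizontal distance between tin_c and pad1 below 0.016 m or horizontal distance between tin_c and pad2 below 0.016 m) and ((horizontal distance between lid_0 and tin_a below 0.005 m and z of lid_0 in the frame of tin_a between 0.065 and 0.0705 m and angle between lid_0's own z axis and vertical below 0.06 rad) or (horizontal distance between lid_1 and tin_a below 0.005 m and z of lid_1 in the frame of tin_a between 0.065 and 0.0705 m and angle between lid_1's own z axis and vertical below 0.06 rad) or (horizontal distance between lid_2 and tin_a below 0.005 m and z of lid_2 in the frame of tin_a between 0.065 and 0.0705 m and angle between lid_2's own z axis and vertical below 0.06 rad) or (horizontal distance between lid_3 and tin_a below 0.005 m and z of lid_3 in the frame of tin_a between 0.065 and 0.0705 m and angle between lid_3's own z axis and vertical below 0.06 rad)) and ((horizontal distance between lid_0 and tin_b below 0.005 m and z of lid_0 in the frame of tin_b between 0.065 and 0.0705 m and angle between lid_0's own z axis and vertical below 0.06 rad) or (horizontal distance between lid_1 and tin_b below 0.005 m and z of lid_1 in the frame of tin_b between 0.065 and 0.0705 m and angle between lid_1's own z axis and vertical below 0.06 rad) or (horizontal distance between lid_2 and tin_b below 0.005 m and z of lid_2 in the frame of tin_b between 0.065 and 0.0705 m and angle between lid_2's own z axis and vertical below 0.06 rad) or (horizontal distance between lid_3 and tin_b below 0.005 m and z of lid_3 in the frame of tin_b between 0.065 and 0.0705 m and angle between lid_3's own z axis and vertical below 0.06 rad)) and ((horizontal distance between lid_0 and tin_c below 0.005 m and z of lid_0 in the frame of tin_c between 0.065 and 0.0705 m and angle between lid_0's own z axis and vertical below 0.06 rad) or (horizontal distance between lid_1 and tin_c below 0.005 m and z of lid_1 in the frame of tin_c between 0.065 and 0.0705 m and angle between lid_1's own z axis and vertical below 0.06 rad) or (horizontal distance between lid_2 and tin_c below 0.005 m and z of lid_2 in the frame of tin_c between 0.065 and 0.0705 m and angle between lid_2's own z axis and vertical below 0.06 rad) or (horizontal distance between lid_3 and tin_c below 0.005 m and z of lid_3 in the frame of tin_c between 0.065 and 0.0705 m and angle between lid_3's own z axis and vertical below 0.06 rad)) and value of joint scan_button below 0.001 m), for 0.2 s.
2. the scan button is pressed fully down (value of joint scan_button above 0.0045 m), for 0.05 s.
At the end, for the whole second after the job is handed in: Each tin stands upright within 16 mm of a pad centre, label within 0.30 rad of straight at the scanner, with a lid seated on its rim (within 5 mm of centre, tilt under 0.06 rad); every other lid lies in the tray; button released, all at rest ((horizontal distance between tin_a and pad0 below 0.016 m or horizontal distance between tin_a and pad1 below 0.016 m or horizontal distance between tin_a and pad2 below 0.016 m) and angle between each of tin_a, tin_b, tin_c's own z axis and vertical below 0.06 rad and height (world z) of each of tin_a, tin_b, tin_c below 0.006 m and angle between the x axis of each of tin_a, tin_b, tin_c and the x axis of station, either way round below 0.3 rad and x of each of label_a, label_b, label_c in the frame of station above 0.008 m and (horizontal distance between tin_b and pad0 below 0.016 m or horizontal distance between tin_b and pad1 below 0.016 m or horizontal distance between tin_b and pad2 below 0.016 m) and (horizontal distance between tin_c and pad0 below 0.016 m or horizontal distance between tin_c and pad1 below 0.016 m or horizontal distance between tin_c and pad2 below 0.016 m) and ((horizontal distance between lid_0 and tin_a below 0.005 m and z of lid_0 in the frame of tin_a between 0.065 and 0.0705 m and angle between lid_0's own z axis and vertical below 0.06 rad) or (horizontal distance between lid_1 and tin_a below 0.005 m and z of lid_1 in the frame of tin_a between 0.065 and 0.0705 m and angle between lid_1's own z axis and vertical below 0.06 rad) or (horizontal distance between lid_2 and tin_a below 0.005 m and z of lid_2 in the frame of tin_a between 0.065 and 0.0705 m and angle between lid_2's own z axis and vertical below 0.06 rad) or (horizontal distance between lid_3 and tin_a below 0.005 m and z of lid_3 in the frame of tin_a between 0.065 and 0.0705 m and angle between lid_3's own z axis and vertical below 0.06 rad)) and ((horizontal distance between lid_0 and tin_b below 0.005 m and z of lid_0 in the frame of tin_b between 0.065 and 0.0705 m and angle between lid_0's own z axis and vertical below 0.06 rad) or (horizontal distance between lid_1 and tin_b below 0.005 m and z of lid_1 in the frame of tin_b between 0.065 and 0.0705 m and angle between lid_1's own z axis and vertical below 0.06 rad) or (horizontal distance between lid_2 and tin_b below 0.005 m and z of lid_2 in the frame of tin_b between 0.065 and 0.0705 m and angle between lid_2's own z axis and vertical below 0.06 rad) or (horizontal distance between lid_3 and tin_b below 0.005 m and z of lid_3 in the frame of tin_b between 0.065 and 0.0705 m and angle between lid_3's own z axis and vertical below 0.06 rad)) and ((horizontal distance between lid_0 and tin_c below 0.005 m and z of lid_0 in the frame of tin_c between 0.065 and 0.0705 m and angle between lid_0's own z axis and vertical below 0.06 rad) or (horizontal distance between lid_1 and tin_c below 0.005 m and z of lid_1 in the frame of tin_c between 0.065 and 0.0705 m and angle between lid_1's own z axis and vertical below 0.06 rad) or (horizontal distance between lid_2 and tin_c below 0.005 m and z of lid_2 in the frame of tin_c between 0.065 and 0.0705 m and angle between lid_2's own z axis and vertical below 0.06 rad) or (horizontal distance between lid_3 and tin_c below 0.005 m and z of lid_3 in the frame of tin_c between 0.065 and 0.0705 m and angle between lid_3's own z axis and vertical below 0.06 rad)) and ((x of lid_0 in the frame of lid_tray between -0.066 and 0.066 m and y of lid_0 in the frame of lid_tray between -0.076 and 0.076 m and z of lid_0 in the frame of lid_tray below 0.035 m) or (height (world z) of lid_0 between 0.065 and 0.0705 m and angle between lid_0's own z axis and vertical below 0.06 rad and (horizontal distance between lid_0 and pad0 below 0.021 m or horizontal distance between lid_0 and pad1 below 0.021 m or horizontal distance between lid_0 and pad2 below 0.021 m))) and ((x of lid_1 in the frame of lid_tray between -0.066 and 0.066 m and y of lid_1 in the frame of lid_tray between -0.076 and 0.076 m and z of lid_1 in the frame of lid_tray below 0.035 m) or (height (world z) of lid_1 between 0.065 and 0.0705 m and angle between lid_1's own z axis and vertical below 0.06 rad and (horizontal distance between lid_1 and pad0 below 0.021 m or horizontal distance between lid_1 and pad1 below 0.021 m or horizontal distance between lid_1 and pad2 below 0.021 m))) and ((x of lid_2 in the frame of lid_tray between -0.066 and 0.066 m and y of lid_2 in the frame of lid_tray between -0.076 and 0.076 m and z of lid_2 in the frame of lid_tray below 0.035 m) or (height (world z) of lid_2 between 0.065 and 0.0705 m and angle between lid_2's own z axis and vertical below 0.06 rad and (horizontal distance between lid_2 and pad0 below 0.021 m or horizontal distance between lid_2 and pad1 below 0.021 m or horizontal distance between lid_2 and pad2 below 0.021 m))) and ((x of lid_3 in the frame of lid_tray between -0.066 and 0.066 m and y of lid_3 in the frame of lid_tray between -0.076 and 0.076 m and z of lid_3 in the frame of lid_tray below 0.035 m) or (height (world z) of lid_3 between 0.065 and 0.0705 m and angle between lid_3's own z axis and vertical below 0.06 rad and (horizontal distance between lid_3 and pad0 below 0.021 m or horizontal distance between lid_3 and pad1 below 0.021 m or horizontal distance between lid_3 and pad2 below 0.021 m))) and linear speed of each of tin_a, tin_b, tin_c, lid_0, lid_1, lid_2, lid_3 below 0.02 m/s and value of joint scan_button below 0.002 m); the robot touches nothing.
It fails at once if something else on the table is moved more than 50 mm (distance of any of cutter, tape_roll, small_carton, card_pack, foam_block, glue_bottle from where it was at the start of the episode above 0.05 m).
Of tin_a, tin_b, tin_c only 2 to 3 are there at a start; the rules pass over those that are not, and their reading is None.
At some moment in a run one of tin_a, tin_b, tin_c may be knocked a few centimetres aside while the robot is not near it.
It also fails if it takes over 210 s, if anything falls off the work surface, if the arm or the gripper's body presses on something with over 40 N, if the wrist force passes 120 N, or if a joint passes its speed limit or range.

## Working session

There is one attempt and no reset: what is moved stays moved. The work goes in short steps, each a Python script; the robot and the scene stay as the last script left them, time stands still between calls to the robot, and variables do not carry over. Pictures are saved under pics/ and viewed, at most 14 in all, crops included, and the job is handed in when it is done.

```bash
ls; mkdir -p pics; cat > h.py <<'E'
import numpy as np, cv2
from workcell import *
def save(p,n): cv2.imwrite(f'pics/{n}.png',p['frame'][:,:,::-1])
def cloud(p):
    """world XYZ for every pixel (nan where no depth)"""
    h,w=p['z_map'].shape; K=np.array(p['mtx'],float); k1=p['k1']
    u,v=np.meshgrid(np.arange(w),np.arange(h))
    xd=(u-K[0,2])/K[0,0]; yd=(v-K[1,2])/K[1,1]
    x,y=xd.copy(),yd.copy()
    for _ in range(8):
        s=1+k1*(x*x+y*y); x=xd/s; y=yd/s
    z=np.where(p['z_map']>0,p['z_map'],np.nan)
    C=np.stack([x*z,y*z,z],-1)
    return (C-np.array(p['t']))@np.array(p['R'])
def pix(p,X):
    c=np.array(p['R'])@np.array(X)+np.array(p['t']); x,y=c[0]/c[2],c[1]/c[2]
    s=1+p['k1']*(x*x+y*y); K=np.array(p['mtx'])
    return K[0,0]*x*s+K[0,2],K[1,1]*y*s+K[1,2]
E
python3 - <<'E'
from h import *
for c in ['scene','side']:
    p=cams.grab_frame(c); save(p,c+'0'); W=cloud(p)
    print(c,'cam',-np.array(p['R']).T@np.array(p['t']))
    for n in ['tin_a','lid_0','station','lid_tray','scan_button','cutter','tape_roll','small_carton','card_pack','foam_block','glue_bottle']:
        for d in cams.trace(p,n):
            q=W[d['region']]; q=q[~np.isnan(q[:,0])]
            m=q[:,2]>np.percentile(q[:,2],90)-.006
            print(n,round(d['confidence'],2),np.round(d['box']).astype(int),'med',np.median(q,0).round(3),'min',np.percentile(q,3,axis=0).round(3),'max',np.percentile(q,97,axis=0).round(3),'col',np.median(p['frame'][d['region']],0))
print(get_t())
E
```

```text
pics
scene cam [1.06296718 0.41272257 1.20136879]
tin_a 0.85 [384 237 409 268] med [0.45  0.387 0.055] min [0.413 0.36  0.007] max [0.47  0.413 0.076] col [108. 103.  91.]
tin_a 0.85 [251 126 272 154] med [ 0.352 -0.194  0.054] min [ 0.317 -0.228  0.005] max [ 0.374 -0.171  0.075] col [32. 54. 95.]
tin_a 0.66 [221 138 240 158] med [ 0.451 -0.253  0.054] min [ 0.419 -0.287  0.003] max [ 0.475 -0.229  0.075] col [98.  95.  92.5]
tin_a 0.59 [314 230 336 259] med [0.561 0.192 0.056] min [0.528 0.165 0.017] max [0.584 0.218 0.075] col [124. 113.  92.]
tin_a 0.58 [180 146 202 174] med [ 0.562 -0.331  0.054] min [ 0.531 -0.368  0.002] max [ 0.587 -0.308  0.074] col [43. 78. 63.]
lid_0 0.64 [286 184 300 197] med [0.443 0.004 0.013] min [ 0.413 -0.024  0.006] max [0.464 0.027 0.034] col [161.5 163.  172. ]
lid_0 0.58 [318 202 334 220] med [0.44  0.126 0.012] min [0.412 0.099 0.007] max [0.461 0.149 0.033] col [167. 167. 174.]
lid_0 0.5 [348 237 364 248] med [0.477 0.272 0.012] min [0.447 0.246 0.005] max [0.498 0.296 0.033] col [167. 167. 175.]
lid_tray 0.72 [327 254 399 324] med [0.594 0.362
[... 3439 characters left out ...]
0.683 0.443 0.042] col [110.5  90.   79. ]
card_pack 0.56 [241 308 276 345] med [ 0.358 -0.372  0.034] min [ 0.313 -0.417  0.006] max [ 0.405 -0.318  0.04 ] col [191. 193. 204.]
foam_block 0.61 [209 141 241 167] med [0.381 0.5   0.047] min [0.322 0.451 0.003] max [0.442 0.588 0.055] col [192.  194.  197.5]
foam_block 0.47 [283 194 357 294] med [ 0.64  -0.118  0.006] min [ 0.52  -0.289 -0.004] max [0.722 0.091 0.089] col [110. 110. 119.]
glue_bottle 0.74 [326 172 338 199] med [0.754 0.155 0.065] min [0.734 0.144 0.008] max [0.782 0.175 0.125] col [ 69. 102.  84.]
glue_bottle 0.65 [210 142 241 166] med [0.382 0.5   0.047] min [0.323 0.451 0.006] max [0.443 0.581 0.055] col [192. 194. 198.]
1.2
```

```bash
python3 - <<'E'
import cv2
a=cv2.imread('pics/scene0.png')[90:330,120:490]
cv2.imwrite('pics/scene0c.png',cv2.resize(a,None,fx=2.1,fy=2.1,interpolation=cv2.INTER_CUBIC))
a=cv2.imread('pics/side0.png')[130:400,190:400]
cv2.imwrite('pics/side0c.png',cv2.resize(a,None,fx=2.2,fy=2.2,interpolation=cv2.INTER_CUBIC))
E
```

```text
(no output)
```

View pics/scene0c.png

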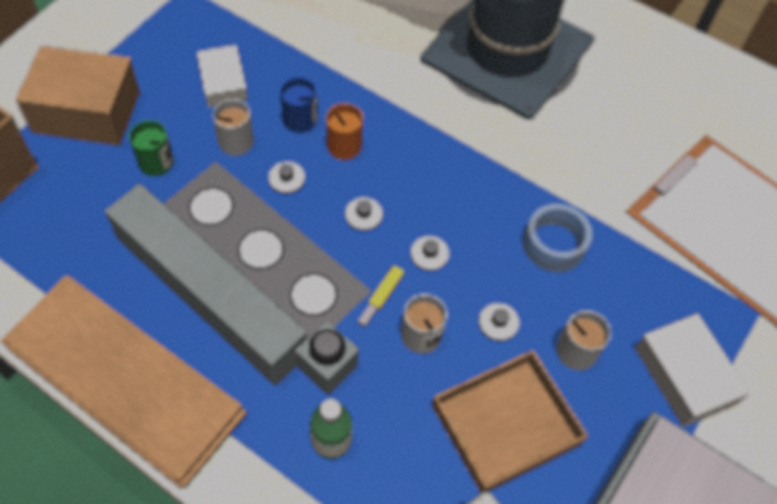

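View pics/side0c.png

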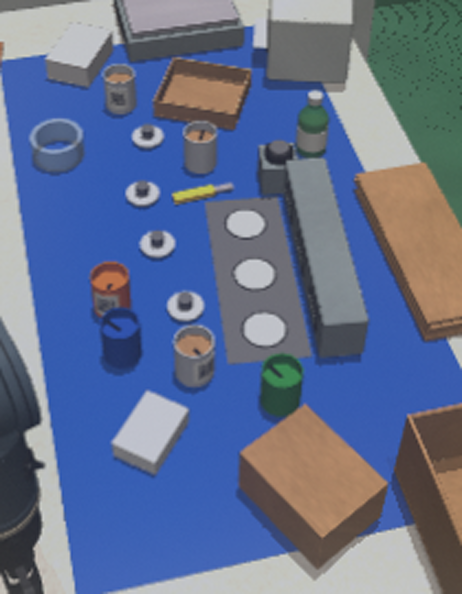

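Tin candidates (scene crop pixels): metal at (233,125), (424,322), (583,338) are the real ones. Look-alikes are green (151,148), blue (299,105) and orange (344,130). The station pads are at (211,206), (260,248) and (313,294), with the button at (327,345). The tray is at (510,420), and the lids at (287,176), (364,213), (430,252) and (499,321). Next are close wrist views of the station and the metal tins.

```bash
cat >> h.py <<'E'
from scipy.spatial.transform import Rotation as Rot
def down(yaw): return (Rot.from_euler('z',yaw)*Rot.from_euler('x',np.pi)).as_quat()
def wrap(a): return (a+np.pi)%(2*np.pi)-np.pi
def look(x,y,z=.3,yaw=None):
    """hover the TCP so that the wrist camera is over x,y; return the picture"""
    yaws=[yaw] if yaw is not None else [np.arctan2(y,x)+k for k in (0,np.pi/2,-np.pi/2,np.pi)]
    for w in yaws:
        try: manip.move_pose([x,y,z],down(w)); break
        except manip.PlanningError: pass
    else: raise RuntimeError('look')
    return cams.grab_frame('wrist')
E
python3 - <<'E'
from h import *
print(get_tcp_rot(),Rot.from_quat(get_tcp_rot()).as_euler('ZYX'), manip.tips_ahead)
p=cams.grab_frame('wrist'); print('cam off',-np.array(p['R']).T@np.array(p['t'])-get_position()); print((np.array(p['R'])).round(2))
p=look(.57,-.1,.35); save(p,'w_st'); W=cloud(p)
print('cam off',-np.array(p['R']).T@np.array(p['t'])-get_position(),get_position(),get_tcp_rot(),get_qpos())
print(np.array(p['R']).round(2)); print(p['mtx'],p['k1'])
v=p['frame']; print(W[::60,::80,:].round(2).reshape(-1,3)[:12])
E
```

```text
[ 9.91700687e-01  1.28568060e-01  1.85736024e-06 -2.01559730e-05] [ 2.57849840e-01 -8.86671954e-06 -3.14155315e+00] 0.017
cam off [0.06395663 0.01687318 0.12480106]
[[ 0.25 -0.97 -0.  ]
 [-0.93 -0.25  0.26]
 [-0.25 -0.07 -0.97]]
cam off [ 0.06515004 -0.01135324  0.12476949] [ 0.56985138 -0.10099044  0.34982768] [ 9.96172876e-01 -8.74045516e-02 -1.46070170e-04  1.57784627e-04] [ 0.20393063  0.36004171 -0.16202203  1.52881396  0.06008971  1.25789542
 -1.71223012]
[[-0.18 -0.98 -0.  ]
 [-0.95  0.17  0.26]
 [-0.26  0.05 -0.97]]
[[352.27142511   0.         278.99579604]
 [  0.         352.27142511 210.65765714]
 [  0.           0.           1.        ]] -0.03412888034101026
[[ 0.84  0.2  -0.  ]
 [ 0.82  0.1  -0.  ]
 [ 0.8   0.01  0.  ]
 [ 0.78 -0.09  0.  ]
 [ 0.76 -0.19 -0.  ]
 [ 0.75 -0.28 -0.  ]
 [ 0.73 -0.38 -0.  ]
 [ 0.74  0.16  0.09]
 [ 0.75  0.12  0.  ]
 [ 0.71 -0.    0.08]
 [ 0.7  -0.08  0.08]
 [ 0.68 -0.16  0.08]]
```

View pics/w_st.png

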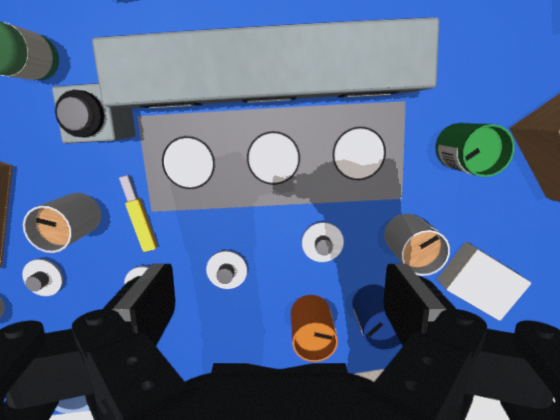

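```bash
cat >> h.py <<'E'
from scipy.optimize import least_squares
def circ(P,r=None):
    c0=P.mean(0)
    if r: return least_squares(lambda c:np.hypot(*(P-c).T)-r,c0,loss='soft_l1',f_scale=.002).x
    return least_squares(lambda c:np.hypot(*(P-c[:2]).T)-c[2],[*c0,.03],loss='soft_l1',f_scale=.002).x
def tins(p):
    """metal tins in the picture: [x,y,label angle,n rim points]"""
    W=cloud(p); out=[]; f=p['frame'].astype(int)
    for d in cams.trace(p,'tin_a'):
        m=d['region']
        if d['confidence']<.3 or m.sum()<150: continue
        w=W[m]; z=w[:,2]; rim=w[np.abs(z-.076)<.006]
        if len(rim)<15: continue
        c=circ(rim[:,:2],.0287)
        mm=np.hypot(W[:,:,0]-c[0],W[:,:,1]-c[1])
        body=m&((mm>.0265)|(W[:,:,2]<.045)); sat=np.median(np.ptp(f[body],axis=1))
        goods=(mm<.0225)&(np.abs(W[:,:,2]-.056)<.006)
        g=f.sum(2); a=None
        if goods.sum()>20:
            dark=goods&(g<.55*np.median(g[goods]))&(mm>.004)
            if dark.sum()>3:
                v=W[dark][:,:2].mean(0)-c; a=np.arctan2(v[1],v[0])
        out.append((c[0],c[1],a,len(rim),sat,d['confidence'],[int(i) for i in d['box']]))
    return out
def lids(p):
    W=cloud(p); out=[]
    for d in cams.trace(p,'lid_0'):
        w=W[d['region']]; z=np.nanpercentile(w[:,2],97)-.032
        k=w[np.abs(w[:,2]-.032-z)<.004]
        if len(k)<4 or d['confidence']<.25: continue
        lo,hi=k.min(0),k.max(0)
        fl=w[np.abs(w[:,2]-z-.012)<.005]
        hull=cv2.convexHull(fl[:,:2].astype(np.float32))[:,0] if len(fl)>8 else k[:,:2]
        (cx,cy),r=cv2.minEnclosingCircle(hull)
        out.append((np.round([cx,cy,r],4),np.round(k[:,:2].mean(0),4),round(z,4),round(d['confidence'],2),[int(i) for i in d['box']]))
    return out
E
cat > m.py <<'E'
from h import *
np.set_printoptions(suppress=True)
p=cams.grab_frame('wrist'); W=cloud(p)
hsv=cv2.cvtColor(p['frame'],cv2.COLOR_RGB2HSV)
m=((np.abs(W[:,:,2])<.008)&(hsv[:,:,1]<35)&(hsv[:,:,2]>125)).astype(np.uint8)
n,l,s,c=cv2.connectedComponentsWithStats(cv2.morphologyEx(m,cv2.MORPH_OPEN,np.ones((3,3))))
for i in range(1,n):
    if s[i,4]>300:
        cn=cv2.findContours((l==i).astype(np.uint8),cv2.RETR_EXTERNAL,cv2.CHAIN_APPROX_NONE)[0][0][:,0]
        print('white',s[i],circ(W[cn[:,1],cn[:,0],:2][~np.isnan(W[cn[:,1],cn[:,0],0])]).round(4))
print(*tins(p),sep='\n'); print(*lids(p),sep='\n')
# scanner top
t=W[(np.abs(W[:,:,2]-.085)<.006)&(hsv[:,:,1]<40)][:,:2].astype(np.float32); print('scanner',cv2.minAreaRect(t))
for d in cams.trace(p,'scan_button'):
    w=W[d['region']]; print('btn',d['confidence'],d['box'],np.nanmedian(w,0),np.nanpercentile(w,97,axis=0))
W2=W[50:150,40:130]; hi=W2[(W2[:,:,2]>.07)]; print('btn top',hi.shape,np.median(hi,0),circ(hi[:, :2]) if len(hi) else 0, hi[:,2].min(),hi[:,2].max())
for yaw in np.arange(-3.1,3.2,.39): print(round(yaw,2),[kin.inverse_kinematics([x,y,.05],down(yaw)) is not None for x,y in [(.445,-.26),(.555,.188),(.44,.387),(.63,-.2),(.63,-.1),(.65,.0)]])
print(get_t())
E
python3 m.py
```

```text
white [  141   102   263   109 14253] [ 0.8203 -0.1062  0.26  ]
white [ 335  128   49   50 1915] [ 0.5686 -0.2088  0.0324]
white [ 249  133   49   50 1929] [ 0.5827 -0.0944  0.0326]
white [ 164  138   49   50 1901] [0.5966 0.0195 0.0326]
white [465 396  44  24 743] [ 0.1028 -0.3719  0.0287]
(np.float64(0.5553658583494583), np.float64(0.18706301091272076), np.float64(1.1655902974467867), 545, np.float64(1.0), 0.86, [26, 193, 100, 253])
(np.float64(0.44519330025201886), np.float64(-0.2594549094286041), np.float64(-1.1849771080498217), 409, np.float64(2.0), 0.86, [384, 214, 451, 275])
(np.float64(0.5570506308818683), np.float64(-0.3395818283526392), np.float64(2.0523568300140136), 460, np.float64(38.0), 0.64, [437, 120, 515, 174])
(np.float64(0.34520499984399744), np.float64(-0.20247886248787564), np.float64(2.3277249948751613), 257, np.float64(56.0), 0.55, [354, 285, 401, 349])
(array([ 0.4565, -0.1409,  0.0295]), array([ 0.4574, -0.141 ]), np.float64(-0.0003), 0.95, [303, 219, 342, 263])
(array([ 0.4385, -0.0009,  0.0294]), array([ 0.4392, -0.0015]), np.float64(-0.0002), 0.83, [209, 2
[... 604 characters left out ...]
ue, True, True]
-2.71 [True, True, True, True, True, True]
-2.32 [True, True, True, True, True, True]
-1.93 [True, True, True, True, True, True]
-1.54 [True, True, True, True, True, True]
-1.15 [True, True, True, True, True, True]
-0.76 [True, True, True, True, True, True]
-0.37 [True, True, True, True, True, True]
0.02 [True, True, True, True, True, True]
0.41 [True, True, True, True, True, True]
0.8 [True, True, True, True, True, True]
1.19 [True, True, True, True, True, True]
1.58 [True, True, True, True, True, True]
1.97 [True, True, True, True, True, True]
2.36 [True, True, True, True, True, True]
2.75 [True, True, True, True, True, True]
3.14 [True, True, True, True, True, True]
3.9417
```

```bash
cat >> h.py <<'E'
S=-.122
PAD=[np.array(v) for v in ((.5686,-.2088),(.5827,-.0944),(.5966,.0195))]
def plan(p1,p2,d):
    """grasp yaw g at p1, place yaw g+d at p2, with the last joint far from its stops and small joint travel"""
    best=None; q0=get_qpos()
    for g in np.arange(-np.pi,np.pi,np.pi/12):
        a=kin.inverse_kinematics([*p1,.15],down(g)); b=kin.inverse_kinematics([*p2,.15],down(g+d))
        if a is None or b is None: continue
        a,b=np.array(a),np.array(b)
        if max(abs(a[6]),abs(b[6]))>2.6: continue
        c=np.abs(a-q0).max()+np.abs(a-b).max()+.3*max(abs(a[6]),abs(b[6]))
        if best is None or c<best[0]: best=(c,g)
    return best[1]
def pick(x,y,g,z,opening,force,up=.22):
    claw.command_gripper(opening)
    manip.move_pose([x,y,max(.16,z+.06)],down(g))
    manip.movel([x,y,z],max_speed=.15)
    claw.command_gripper(0,force); gap=get_finger_gap()
    manip.movel([x,y,up],max_speed=.2); print('gap',gap,get_finger_gap(),'F',get_gripper_force(),'wf',get_wrist_force())
def put(x,y,g,z,opening,up=.22):
    manip.move_pose([x,y,up],down(g)); manip.movel([x,y,z+.02],max_speed=.2); manip.movel([x,y,z],max_speed=.06)
    f=get_wrist_force(); claw.command_gripper(opening); print('placed f',f,'at',get_position())
    manip.movel([x,y,up],max_speed=.2)
def tin_to_pad(t,i):
    d=wrap(S-t[2]); g=plan(t[:2],PAD[i],d)
    pick(t[0],t[1],g,.05,.085,40); put(*PAD[i],g+d,.0508,.078)
E
python3 - <<'E'
from h import *
tin_to_pad((.4452,-.2595,-1.185),0); print(get_t())
p=look(.45,.27,.33,yaw=None); save(p,'w2'); print(*[t for t in tins(p)],sep='\n'); print(*lids(p),sep='\n'); print(get_t())
E
```

```text
gap 0.05977428355604184 0.05985527509390878 F 43.46190791577101 wf [-0.45425801  0.31654333 -1.55982564]
placed f [-1.17124703 -1.5556156   5.38227412] at [ 0.56849171 -0.20873595  0.0505357 ]
10.925
(np.float64(0.5543430496861554), np.float64(0.18839636813707783), np.float64(1.1203152814592663), 532, np.float64(3.0), 0.98, [352, 107, 426, 164])
(np.float64(0.44172039246521877), np.float64(0.3838012330339696), np.float64(-1.9517833343465176), 488, np.float64(3.0), 0.83, [152, 103, 221, 155])
(np.float64(0.34415236041281394), np.float64(-0.10723755400491056), None, 136, np.float64(88.0), 0.64, [453, 390, 489, 412])
(array([0.4728, 0.2688, 0.0288]), array([0.4724, 0.2703]), np.float64(-0.0003), 0.81, [268, 132, 307, 180])
(array([0.4355, 0.1242, 0.0292]), array([0.4358, 0.1244]), np.float64(-0.0003), 0.8, [346, 215, 388, 256])
(array([ 0.4586, -0.1396,  0.0298]), array([ 0.4598, -0.1391]), np.float64(-0.0004), 0.72, [504, 292, 544, 324])
(array([ 4.387e-01, -1.000e-04,  3.010e-02]), array([0.4385, 0.001 ]), np.float64(-0.0007), 0.63, [420, 254, 461, 295])
12.9083
```

View pics/w2.png

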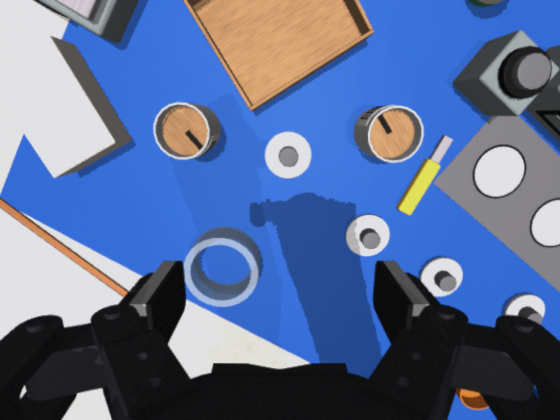

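```bash
python3 - <<'E'
from h import *
tin_to_pad((.4417,.3838,-1.952),1); print(get_t())
p=look(.45,.17,.33); t=tins(p); print(*t,sep='\n')
t=min(t,key=lambda a:np.hypot(a[0]-.554,a[1]-.188)); print(t)
if np.hypot(t[0]-.554,t[1]-.188)<.1 and t[4]<15 and t[2] is not None: tin_to_pad(t,2)
p=look(.5,-.1,.33,yaw=-.12); save(p,'w3'); print(*[t for t in tins(p)],sep='\n'); print(*lids(p),sep='\n'); print(get_t())
E
```

```text
gap 0.06003128037639969 0.060038455090712824 F 43.43339569866657 wf [ 0.0999839  -0.61092387 -1.495451  ]
placed f [-1.12468019 -1.06380883  5.30710823] at [ 0.58259599 -0.09436449  0.05055586]
21.0167
(np.float64(0.5546001568333504), np.float64(0.18790075103418155), np.float64(1.1385354699199726), 492, np.float64(7.0), 0.91, [270, 48, 328, 111])
(np.float64(0.5837320156146023), np.float64(-0.09359350822709088), np.float64(-0.0970116793897802), 399, np.float64(1.0), 0.74, [484, 121, 560, 176])
(np.float64(0.34398999079185033), np.float64(-0.1069793475669098), None, 34, np.float64(83.0), 0.63, [429, 289, 481, 321])
(np.float64(0.5546001568333504), np.float64(0.18790075103418155), np.float64(1.1385354699199726), 492, np.float64(7.0), 0.91, [270, 48, 328, 111])
gap 0.05843266334129649 0.058694876380048985 F 43.15259512863122 wf [ 0.33464815  0.06850894 -2.0135034 ]
placed f [-0.17748716  0.09829787  3.61510697] at [0.59652439 0.01947343 0.05059968]
(np.float64(0.34485287130519254), np.float64(-0.10755385794462552), np.float64(-2.015826209177371), 457, np.float64(85.0), 0.86, [278, 260, 
[... 605 characters left out ...]
92])
(np.float64(0.5961513427469973), np.float64(0.019630382235666915), np.float64(-0.06319351448927202), 579, np.float64(2.0), 0.59, [127, 77, 202, 131])
(array([ 0.4382, -0.001 ,  0.0296]), array([ 0.4392, -0.0014]), np.float64(-0.0001), 0.96, [190, 199, 233, 243])
(array([0.4363, 0.1234, 0.0295]), array([0.4366, 0.1218]), np.float64(0.0001), 0.86, [99, 218, 142, 257])
(array([ 0.4563, -0.141 ,  0.0292]), array([ 0.457, -0.141]), np.float64(-0.0003), 0.82, [293, 176, 339, 223])
(array([0.473 , 0.2685, 0.0293]), array([0.4718, 0.2633]), np.float64(-0.0001), 0.7, [1, 200, 30, 244])
(array([0.3247, 0.2614, 0.0385]), array([0.3428, 0.2837]), np.float64(0.0166), 0.36, [0, 298, 80, 340])
31.2667
```

View pics/w3.png

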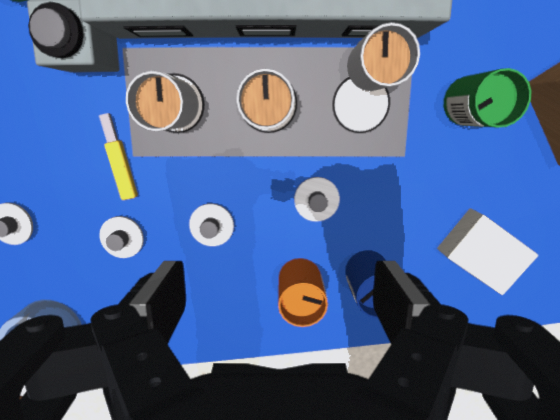

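The last view shows the tins on pads 1 and 2 standing well. The pad-0 tin was knocked and now stands against the scanner at pixel (390,55). I'll bring it back, closing the fingers along the row.

```bash
python3 - <<'E'
from h import *
x,y=.6115,-.224
pick(x,y,S,.05,.085,40); put(*PAD[0],S,.0508,.078)
p=look(.5,-.1,.33,yaw=-.12); print(*[t for t in tins(p) if t[4]<20],sep='\n'); print(*lids(p)[:4],sep='\n'); print(get_t())
# tray
p=cams.grab_frame('side'); W=cloud(p); d=cams.trace(p,'lid_tray')[0]; w=W[d['region']]
print(d['confidence'],cv2.minAreaRect(w[(w[:,2]>.03)][:,:2].astype(np.float32)), cv2.minAreaRect(w[~np.isnan(w[:,0])][:,:2].astype(np.float32)))
E
```

```text
gap 0.06003731782125168 0.0601641792704531 F 43.51109046489 wf [ 0.17068934  0.5667519  -2.70167818]
placed f [-0.5914295  -0.89743783  5.34470134] at [ 0.56851441 -0.20875137  0.05055106]
(np.float64(0.596115648345491), np.float64(0.019559306900316063), np.float64(-0.05158682278096713), 522, np.float64(2.0), 0.76, [122, 75, 196, 130])
(np.float64(0.5841123814657945), np.float64(-0.094406433848843), np.float64(-0.07861923252560657), 478, np.float64(4.0), 0.66, [235, 67, 291, 127])
(np.float64(0.5686296071544863), np.float64(-0.20802783854675766), np.float64(-0.09910723216441564), 518, np.float64(2.0), 0.61, [333, 71, 405, 131])
(np.float64(0.6646339544420382), np.float64(0.03249545491158863), np.float64(-0.46917918510896495), 2693, np.float64(5.0), 0.32, [27, 0, 452, 155])
(array([ 0.4564, -0.1412,  0.029 ]), array([ 0.4571, -0.1411]), np.float64(-0.0002), 0.94, [292, 177, 334, 224])
(array([0.4367, 0.123 , 0.0293]), array([0.4366, 0.1218]), np.float64(-0.0), 0.9, [97, 217, 140, 254])
(array([ 0.4388, -0.0011,  0.0294]), array([ 0.4391, -0.0014]), np.float64(-0.0001), 0.71, [187, 202, 233, 244])
(array([0.473 , 0.2688, 0.0295]), array([0.4711, 0.2617]), np.float64(-0.0003), 0.61, [0, 204, 27, 243])
38.5667
0.74 ((0.5329887866973877, 0.15992672741413116), (0.5521919131278992, 0.17726606130599976), 71.70223999023438) ((0.5404587388038635, 0.18341398239135742), (0.6012486219406128, 0.17862941324710846), 71.62511444091797)
```

```bash
cat >> h.py <<'E'
ZK=.031
def pick_lid(x,y,g):
    claw.command_gripper(.05)
    manip.move_pose([x,y,.12],down(g+np.pi/2)); manip.movel([x,y,ZK],max_speed=.12)
    claw.command_gripper(0,20); claw.command_gripper(.05)
    manip.movel([x,y,ZK],rotation=down(g),max_speed=.1) if False else manip.move_pose([x,y,ZK],down(g))
    claw.command_gripper(0,40); gap=get_finger_gap()
    manip.movel([x,y,.24],max_speed=.2); print('lid gap',round(gap,4),round(get_finger_gap(),4))
def seat(x,y,g,z=ZK+.068):
    manip.move_pose([x,y,.24],down(g)); manip.movel([x,y,z+.014],max_speed=.2); manip.hold(.2)
    f0=get_wrist_force()[2]
    offs=[(0,0)]+[(.0015*np.cos(a),.0015*np.sin(a)) for a in np.arange(0,6.2,np.pi/3)]
    k=0; h=z+.014
    while h>z+.0002:
        h=max(h-.002,z); manip.movel([x+offs[k][0],y+offs[k][1],h],max_speed=.04)
        f=get_wrist_force()[2]-f0
        if f>12 and h>z+.0025:
            k+=1; print('blocked',h-z,f)
            if k==len(offs): break
            h=z+.012; manip.movel([x+offs[k-1][0],y+offs[k-1][1],h],max_speed=.05)
        elif f>12: break
    print('seat h',round(h-z,4),'f',round(f,1),get_position().round(4) if hasattr(get_position(),'round') else get_position())
    claw.command_gripper(.05); manip.movel([x,y,.24],max_speed=.2)
E
python3 - <<'E'
from h import *
pl=lambda a,b:plan(a,b,0)
a,b=(.4568,-.1411),(.5686,-.2085); g=pl(a,b); pick_lid(*a,g); seat(*b,g); print(get_t())
p=look(.5,-.1,.33,yaw=-.12); save(p,'w4'); print(*[t for t in tins(p) if t[4]<20],sep='\n'); print(*lids(p)[:5],sep='\n'); print(get_t())
E
```

```text
lid gap 0.0222 0.0226
seat h 0.0 f 3.4 [ 0.5688 -0.2086  0.0992]
49.2333
(np.float64(0.5961578457085305), np.float64(0.01966618801683151), np.float64(-0.06914428992435381), 558, np.float64(2.0), 0.88, [124, 75, 198, 132])
(np.float64(0.5840692672742311), np.float64(-0.09452845294360647), np.float64(-0.06781250808080513), 418, np.float64(4.0), 0.65, [238, 69, 293, 127])
(np.float64(0.5574212999950308), np.float64(-0.15411663673906728), None, 41, np.float64(1.0), 0.58, [335, 78, 363, 128])
(array([ 0.5692, -0.2078,  0.0295]), array([ 0.5694, -0.2074]), np.float64(0.0678), 0.92, [345, 70, 406, 131])
(array([ 0.4386, -0.0009,  0.0293]), array([ 0.4392, -0.0015]), np.float64(-0.0001), 0.69, [192, 200, 232, 245])
(array([0.4361, 0.1233, 0.0296]), array([0.4366, 0.1218]), np.float64(-0.0001), 0.67, [96, 219, 142, 258])
(array([0.4727, 0.2682, 0.0295]), array([0.4715, 0.2622]), np.float64(-0.0003), 0.56, [0, 202, 26, 245])
50.0583
```

View pics/w4.png

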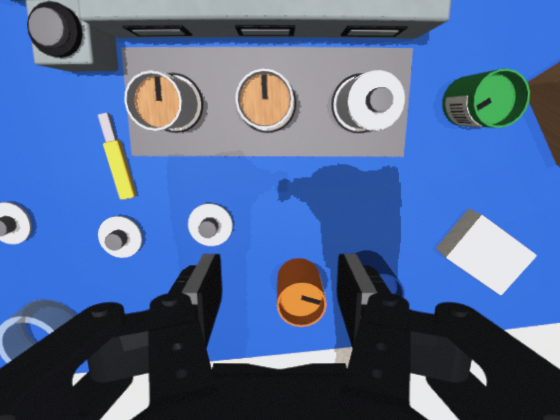

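The lid on the pad-0 tin at (372,100) is seated, with its base at 67.8 mm. I'll do the rest the same way.

```bash
python3 - <<'E'
from h import *
for a,b in (((.4388,-.0012),(.5836,-.0944)),((.4362,.1233),(.5963,.0196))):
    g=plan(a,b,0); pick_lid(*a,g); seat(*b,g)
a,b=(.4727,.2685),(.597,.362); g=plan(a,b,0); pick_lid(*a,g)
manip.move_pose([*b,.24],down(g)); manip.movel([*b,.04],max_speed=.15); claw.command_gripper(.05); manip.movel([*b,.24],max_speed=.2); print(get_t())
p=look(.5,.05,.36,yaw=-.12); save(p,'w5'); print(*lids(p),sep='\n'); print(get_t())
for t in tins(p): print([t[0],t[1],t[2],t[4]])
W=cloud(p)
for d in cams.trace(p,'scan_button'):
    w=W[d['region']]; hi=w[w[:,2]>np.nanpercentile(w[:,2],90)-.006]; print('btn',d['confidence'],d['box'],cv2.minEnclosingCircle(hi[:,:2].astype(np.float32)),hi[:,2].max(),np.median(hi,0))
E
```

```text
lid gap 0.0227 0.0223
seat h 0.0 f 4.1 [ 0.5839 -0.0945  0.0992]
lid gap 0.0223 0.0222
seat h 0.0 f 3.0 [0.5966 0.0196 0.0992]
lid gap 0.0221 0.0225
80.5167
(array([0.6003, 0.3619, 0.0301]), array([0.5997, 0.3607]), np.float64(0.0042), 0.82, [16, 99, 56, 144])
(array([ 0.5839, -0.0938,  0.0293]), array([ 0.5843, -0.0927]), np.float64(0.0677), 0.7, [375, 54, 426, 109])
(array([ 0.569 , -0.2076,  0.0303]), array([ 0.5693, -0.2068]), np.float64(0.0677), 0.69, [477, 59, 529, 117])
(array([0.5972, 0.0203, 0.0291]), array([0.5965, 0.0207]), np.float64(0.068), 0.56, [273, 57, 324, 109])
82.2167
[np.float64(0.3444666252735014), np.float64(-0.20150376662147482), np.float64(2.25482687700528), np.float64(67.0)]
[np.float64(0.3445530690210488), np.float64(-0.10722285270367651), np.float64(-2.0060845418196305), np.float64(82.0)]
[np.float64(0.5682552937455382), np.float64(-0.20718013038531854), None, np.float64(1.0)]
btn 0.63 [189.8, 0.0, 223.3, 31.1] ((0.6769316792488098, 0.10683704912662506), 0.017309041693806648) 0.08939703766401752 [0.67558304 0.10676914 0.08609714]
```

View pics/w5.png

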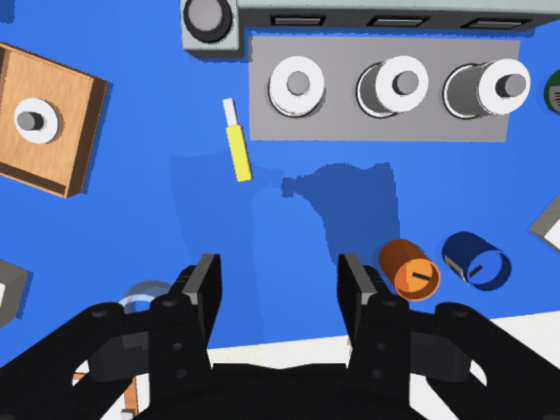

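All three lids are seated, at pixels (297,85), (400,85) and (502,87). The spare lid lies in the tray at (36,120). Now I'll press the button.

```bash
python3 - <<'E'
from h import *
b=(.677,.1058); claw.command_gripper(0)
manip.move_pose([*b,.2],down(np.arctan2(b[1],b[0]))); manip.movel([*b,.11],max_speed=.15); manip.hold(.2)
f0=get_wrist_force()[2]; h=.11
while h>.092:
    h-=.001; manip.movel([*b,h],max_speed=.04); f=get_wrist_force()[2]-f0; print(round(h,4),round(f,1),end='; ')
    if f>14: break
manip.hold(.3); print('held',get_wrist_force()[2]-f0,get_position())
manip.movel([*b,.22],max_speed=.2)
p=look(.5,-.05,.36,yaw=-.12); save(p,'w6'); print(*lids(p),sep='\n'); print(get_t())
W=cloud(p)
for d in cams.trace(p,'scan_button'): print('btn',np.nanpercentile(W[d['region']][:,2],90))
E
```

```text
0.109 -1.1; 0.108 -0.4; 0.107 0.1; 0.106 -0.1; 0.105 -1.0; 0.104 1.8; 0.103 0.1; 0.102 2.2; 0.101 2.2; 0.1 4.0; 0.099 3.8; 0.098 5.3; 0.097 13.1; 0.096 19.8; held 19.755584173879573 [0.67722315 0.10576736 0.097943  ]Traceback (most recent call last):
  File "<stdin>", line 10, in <module>
  File "h.py", line 63, in lids
    (cx,cy),r=cv2.minEnclosingCircle(hull)
              ~~~~~~~~~~~~~~~~~~~~~~^^^^^^
cv2.error: OpenCV(4.12.0) /io/opencv/modules/imgproc/src/shapedescr.cpp:201: error: (-215:Assertion failed) count >= 0 && (depth == CV_32F || depth == CV_32S) in function 'minEnclosingCircle'
```

View pics/w6.png

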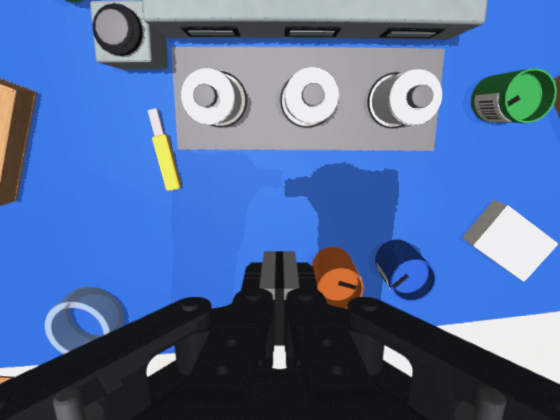

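The button reached its stop (force rose from 5 N to 20 N) and was released. The tins at (211,97), (312,97) and (410,98) still stand closed on their pads, so I'm handing in.

```bash
python3 -c "
from h import *
manip.hold(.3); print(get_t(), order.job_done())"
```

```text
the job is handed in; nothing more can be done
90.8 None
```

I handed the job in at 90.8 s: all three tins stand closed on the pads with labels to the scanner, the scan button was pressed to its stop, and the spare lid is in the tray; no verdict came back.

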